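Set out the containers from the latched sample case around the tube rack

ROBOT

A 7-joint arm with a two-finger parallel gripper is mounted at the origin on the work surface. World frame = base frame: x ahead of the robot, y to its left, z up, the work surface at z = 0. Lengths are in m, angles in rad, forces in N, time in s.
With the tool pointing down it reaches from about 0.4 to 0.85 m from the base axis. Payload 10.4 kg.
Tool frame: the origin (TCP) lies at the very end of the fingers, on their centre line; the grasp point (between the pads) lies 19 mm behind it; z points along the fingers, y is the line along which they close (so a half turn about z gives the same grasp; the last joint's range is limited). The gripper opens to 87 mm and grips with 3 to 60 N. Pads are 19 mm wide; open, the fingers measure 117 mm over their backs; the gripper's body (75 mm by 190 mm) begins 51 mm behind the grasp point.
Start: joints at [1.202, 0.332, -0.065, 1.46, 0.022, 1.35, -0.088], TCP at [0.212, -0.588, 0.223] pointing down, gripper open.
Joint ranges: [-2.6, 2.6], [-0.5, 2.12], [-1.47, 1.34], [0.16, 2.42], [-1.27, 4.41], [0.06, 2.06], [-2.6, 2.6]. Speed limits (rad/s): [2.22, 2.22, 2.79, 2.79, 3.14, 3.14, 3.14].

INTERFACE

Orientations are given as a unit quaternion [x, y, z, w].
In Python, from bench import read_state, cams, workorder gives the robot as it stands.
- The arm moves only by the shell command python3 -m crank 'ROWS' [FORCE]. ROWS is text: rows parted by semicolons, each of 5 numbers parted by spaces: the shift along the tool's x, y, z scaled (see below), then the turn about the tool's z scaled (see below), then the opening, from -1 (shut) to 1 (fully open). In form: dx dy dz yaw jaw; .... A call has 1 to 10 rows; each row shifts and turns the commanded pose from where the row before left it, along the tool's axes as they then stand; what a row does not reach is not made up. The controller multiplies each number of a shift by 200 mm and each number of a turn by 90 degrees. A row lasts 1/10 s, in which the tool goes at most 50 mm and 8.59 degrees, less where a joint would pass 70% of its speed; a pose out of reach is approached as far as the arm can. A call with a number of a shift or a turn outside -1 to 1 is refused whole. A call with a gripper value outside its range is refused whole. The fingers move at their own pace and stop on an object; FORCE is the grip in N (left out, the last holds). Time passes only in rows, so rows that do not move let the fingers close. It gives the time, the measured TCP pose, the force, the opening and the grip force at its end, in the units of the state.
- read_state(): the state, without advancing time (a new reading comes with each control period).
- cams.camera(name): name is "scene" or "top" or "wrist"; returns a dict with "img" (420x560x3 uint8, blue, green, red), "K" (3x3 intrinsics, pixels), "xyz" and "attitude" of the camera in the world; the wrist camera has in their place "mount" (4x4, takes a point from camera to tool coordinates, whose origin is the TCP and whose axes are the flange's). Camera axes: x right, y down, z forward; pixel columns grow to the right and rows downward; lengths in m; the calibration is good to about 2 mm. The wrist camera is an equidistant fisheye: a pixel r from the principal point sees the ray r / f radians off the axis. A picture is of the moment at which its call begins: read the wrist's pose just before it. There is no depth.
- workorder.close_job(): hands the job in; it is judged then, once.
The state is a dict: "time": time; "joint_positions": joint angles; "joint_vel": joint speeds; "joint_torque": joint torques, N m; "ee_pos": TCP position; "eef_rot": TCP orientation; "ft_force": force on the tool from outside, world axes, zero at the start; "torque": the same for the moment, N m; "width": finger opening in m; "grip_force": force on a finger pad.
Only numpy, scipy, OpenCV 4.12 (cv2) and the standard library are available. Lean on these libraries where they do the work, as an engineer would, in place of code of your own. Each camera call takes 0.05 s, during which the arm holds its last target. There are 200 camera calls.

TASK

Set up the dissection station: swing the latch lever of the sample case free, open the lid, and take out whichever containers are in it, standing them upright on the table - the squat round jar midway between the tube rack and the lidded tub and in line with them; the slim round bottle centred behind the rack (its long side away from the robot); the slide box centred in front of the rack (its long side towards the robot) with its long sides parallel to the rack's; and the square bottle straight in front of the tub (the same direction as the rack's front) - these last three with a clear gap of 4 cm to the rack or tub. Then close the lid fully and swing the latch lever fully back over it, leaving the rack, the tub and the other things on the table where they are.

Things in the scene. Friction and masses are not known exactly. Their poses are not given: they have to be found in the camera images.
- case: Aluminium sample case fixed to the table, outer 218 (its x) x 342 (its y) x 82 mm high, walls and floor 6 mm, one open space inside; lid on top. Origin: centre of its underside; its -x side (front, with lid bar and latch) faces the robot, z up. Up to four containers stand inside in one row along its y, about 80 mm apart, a little in front of its middle line.
- lid (a joint): Lid angle in rad: 0 closed, grows as it opens, up to 1.9 (1.57 is upright). Flat plate 218 x 342 x 10 mm, top 94 mm above the table when closed, hinged on the case's far (+x) rim. Stiff hinge: it stays where it is left; 3 to 5 N at the bar move it.
- lid_bar (a point): Middle of the lid's handle: a round bar 12 mm thick, 100 mm long, parallel to the hinge (case y), 38 mm in front of the lid's front edge (so 32 mm free gap), held by an arm at each end. 256 mm from the hinge, 89 mm above the table when closed.
- lid_hinge (a point): Middle of the lid's hinge axis, which runs along the case's y, 83 mm above the table; the bar moves on an arc about it.
- latch (a joint): Latch lever angle in rad: 0 it points to the case's +x, lying over the lid's front edge and holding the lid down; grows anticlockwise seen from above, up to 1.9. At 1.57 it points to the case's +y, alongside the case front; the lid is free from about 1.45. Stays where left; about 1 N moves it.
- latch_knob (a point): Top centre of the lever's upright round knob, 14 mm thick, 36 mm tall, on the lever's end; top 139 mm above the table, 66 mm from the pivot. The lever (16 mm wide, 6 mm thick, top 103 mm above the table) lies 3 mm above the lid.
- latch_pivot (a point): Upright pivot of the latch lever, on a bracket in front of the case front (case x -126 mm, y +110 mm), height 103 mm.
- jar: Squat round jar, 56 mm diameter, 60 mm high, white with a flat grey screw lid as wide as the jar. Origin: centre of its underside. May be absent.
- bottle: Slim round bottle, 40 mm diameter up to 54 mm height, then shoulder and a 26 mm wide cap, 72 mm high in all. Origin: centre of its underside. May be absent.
- slidebox: Rectangular slide box, 44 mm (x) x 66 mm (y, long) x 62 mm high, white. Origin: centre of its underside. May be absent.
- flask: Square bottle: body 48 x 48 x 52 mm high with a round cap 32 mm wide and 20 mm tall on top, 72 mm high in all. Origin: centre of its underside. May be absent.
- rack: Yellow test-tube rack, 80 mm (x) x 170 mm (y, long) x 60 mm high, four orange tube caps 12 mm above its top, 0.9 kg, loose. Origin: centre of its underside; its -x long side (front) faces the robot, its +y end (left as the robot sees it) faces the tub.
- tub: Full round white tub with red lid, 72 mm diameter, 70 mm high, 0.9 kg, loose; in line with the rack off its +y end, centre 255 to 275 mm from the rack's centre. Origin: centre of its underside; its axes are parallel to the rack's.
- wash_bottle: Bystander: clear wash bottle, 64 mm diameter, 160 mm high, beyond the rack and the tub. Origin: centre of its underside.
- beaker: Bystander: open steel beaker, rim 72 mm across, 85 mm high, beyond the case and the rack. Origin: centre of its underside.
Mind the look-alikes: they are no part of the job. Of the things like the rack, leave any that is red; of the rest the larger one is meant.

How it is judged:
By the outcome, as a careful person would: the job done as asked, in the order asked, and still so for the second after the job is handed in, with the robot touching nothing.
Of jar, bottle, slidebox, flask only 2 to 4 are there at a start; the rules pass over those that are not, and their reading is None.
At some moment in a run one of jar, slidebox, flask may be knocked a few centimetres aside while the robot is not near it.
It also fails if it takes over 210 s, if anything falls off the work surface, if the arm or the gripper's body presses on something with over 40 N, if the wrist force passes 120 N, or if a joint passes its speed limit or range.

## Working session

There is one attempt and no reset: what is moved stays moved. The work goes in short steps, Python scripts to look and compute and a shell command to move; the robot and the scene stay as the last step left them, time stands still between calls to the robot, and variables do not carry over. Pictures are saved under pics/ and viewed, at most 14 in all, crops included, and the job is handed in when it is done.

```bash
ls; mkdir -p pics; python3 - <<'E'
from bench import read_state, cams
import cv2,numpy as np
s=read_state(); print({k:np.round(v,3) for k,v in s.items()})
for n in ("scene","top","wrist"):
    c=cams.camera(n); cv2.imwrite(f"pics/a_{n}.png",c["img"]); print(n,{k:np.round(v,4).tolist() for k,v in c.items() if k!="img"})
E
```

```text
pics
{'time': np.float64(0.0), 'joint_positions': array([ 1.202,  0.333, -0.065,  1.461,  0.022,  1.35 , -0.089]), 'joint_vel': array([ 0.   , -0.001,  0.   , -0.002, -0.001,  0.002,  0.001]), 'joint_torque': array([ 1.0000e-03, -6.2325e+01,  2.5000e-02, -3.8990e+01, -6.1000e-02,
        4.0000e-02,  0.0000e+00]), 'ee_pos': array([ 0.212, -0.588,  0.222]), 'eef_rot': array([ 0.985,  0.172, -0.   , -0.001]), 'ft_force': array([-0.168,  0.561,  0.413]), 'torque': array([-0.069, -0.033, -0.008]), 'grip_force': np.float64(0.0), 'width': np.float64(0.087)}
scene {'K': [[415.4247, 0.0, 274.3433], [0.0, 415.4247, 213.5485], [0.0, 0.0, 1.0]], 'xyz': [1.205, 0.0515, 0.7482], 'attitude': [0.6151, 0.6836, -0.2843, -0.2711]}
top {'K': [[414.5894, 0.0, 282.0082], [0.0, 414.5894, 213.7872], [0.0, 0.0, 1.0]], 'xyz': [0.4314, 0.0311, 1.1706], 'attitude': [0.7108, -0.7013, 0.0404, -0.0375]}
wrist {'K': [[325.1923, 0.0, 281.7799], [0.0, 325.1923, 210.3118], [0.0, 0.0, 1.0]], 'mount': [[0.0001, -0.9561, -0.293, 0.0804], [1.0, 0.0003, -0.0006, -0.0011], [0.0007, -0.293, 0.9561, -0.1616], [0.0, 0.0, 0.0, 1.0]]}
```

View pics/a_top.png

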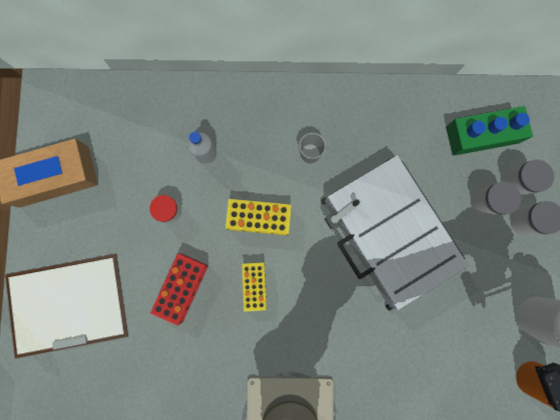

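View pics/a_scene.png

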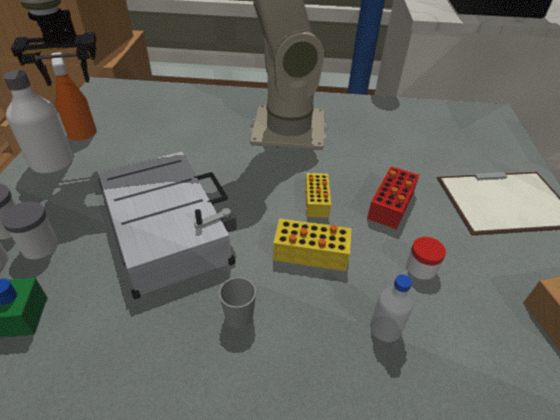

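Top view: the yellow rack is at (258,216), the tub at (163,208), and the case at about (395,232) with its knob at (355,202) and bar at (355,257). The rack's look-alikes are the small yellow rack (254,287), the red rack (180,288) and the green block (490,130). The grey-lidded jars at (503,198), (537,176) and (545,217) stand outside the case. By the description I choose the larger yellow rack at (258,216).

```bash
cat > h.py <<'E'
import numpy as np,cv2
from scipy.spatial.transform import Rotation as R
from bench import read_state, cams
def take(n,save=None):
    s=read_state(); c=cams.camera(n)
    if n=="wrist":
        T=np.eye(4);T[:3,:3]=R.from_quat(s["eef_rot"]).as_matrix();T[:3,3]=s["ee_pos"]
        M=T@np.array(c["mount"]); c["R"]=M[:3,:3];c["o"]=M[:3,3]
    else: c["R"]=R.from_quat(c["attitude"]).as_matrix();c["o"]=np.array(c["xyz"])
    c["n"]=n
    if save: cv2.imwrite(f"pics/{save}.png",c["img"])
    return c
def rays(c,px):
    K=np.array(c["K"]);p=(np.atleast_2d(px).astype(float)-K[:2,2])/K[0,0]
    if c["n"]=="wrist":
        r=np.linalg.norm(p,axis=1,keepdims=True)+1e-12
        d=np.hstack([p/r*np.sin(r),np.cos(r)])
    else: d=np.hstack([p,np.ones((len(p),1))])
    return d@c["R"].T
def plane(c,px,z):
    d=rays(c,px); return c["o"]+d*((z-c["o"][2])/d[:,2])[:,None]
def proj(c,X):
    K=np.array(c["K"]);q=(np.atleast_2d(X)-c["o"])@c["R"]
    if c["n"]=="wrist":
        r=np.linalg.norm(q[:,:2],axis=1,keepdims=True)+1e-12
        p=q[:,:2]/r*np.arctan2(r,q[:,2:])
    else: p=q[:,:2]/q[:,2:]
    return p*K[0,0]+K[:2,2]
def tri(c1,p1,c2,p2):
    a,b=rays(c1,p1)[0],rays(c2,p2)[0]
    t=np.linalg.lstsq(np.stack([a,-b],1),c2["o"]-c1["o"],rcond=None)[0]
    A,B=c1["o"]+a*t[0],c2["o"]+b*t[1]
    return (A+B)/2,np.linalg.norm(A-B)
def mask(img,lo,hi):
    return cv2.inRange(cv2.cvtColor(img,cv2.COLOR_BGR2HSV),np.array(lo),np.array(hi))
def blobs(m,amin=30):
    k,l,st,ce=cv2.connectedComponentsWithStats(m)
    return sorted([(st[i,4],ce[i],l==i) for i in range(1,k) if st[i,4]>=amin],key=lambda b:-b[0])
def move(dp):  # world shift -> tool units
    s=read_state();r=R.from_quat(s["eef_rot"]).as_matrix(); return r.T@np.array(dp)/0.2
def yaw_tool(): # world direction of tool y
    r=R.from_quat(read_state()["eef_rot"]).as_matrix(); return np.degrees(np.arctan2(r[1,1],r[0,1]))
E
python3 - <<'E'
from h import *
t=take("top");s=take("scene")
for c in(t,s):
    for nm,lo,hi in(("yel",(22,120,90),(35,255,255)),("red",(0,150,80),(5,255,255))):
        for a,ce,l in blobs(mask(c["img"],lo,hi),100):
            r=cv2.minAreaRect(np.argwhere(l)[:,::-1].astype(np.float32))
            print(c["n"],nm,a,ce.round(1),np.round(cv2.boxPoints(r),1).tolist(), plane(c,ce,.06)[0].round(3))
a=cv2.resize(t["img"][140:320,310:480],None,fx=2.3,fy=2.3,interpolation=2)
b=cv2.resize(s["img"][140:320,85:255],None,fx=2.3,fy=2.3,interpolation=2)
cv2.imwrite("pics/b.png",np.hstack([a,b]));print(a.shape)
E
```

```text
top yel 1462 [258.1 216.8] [[225.3000030517578, 229.0], [228.10000610351562, 198.1999969482422], [290.70001220703125, 204.0], [287.79998779296875, 234.8000030517578]] [0.545 0.092 0.06 ]
top yel 818 [254.  286.3] [[241.60000610351562, 263.20001220703125], [264.0, 262.29998779296875], [266.0, 309.70001220703125], [243.60000610351562, 310.6000061035156]] [0.361 0.099 0.06 ]
top red 1452 [179.5 289.2] [[150.1999969482422, 312.6000061035156], [177.3000030517578, 252.39999389648438], [207.0, 265.79998779296875], [179.89999389648438, 326.0]] [0.35  0.295 0.06 ]
top red 542 [162.8 207.9] [[145.0, 208.0], [163.0, 190.0], [181.0, 208.0], [163.0, 226.0]] [0.566 0.349 0.06 ]
scene yel 2653 [311.9 246. ] [[270.8999938964844, 259.70001220703125], [277.20001220703125, 217.10000610351562], [352.70001220703125, 228.3000030517578], [346.3999938964844, 270.79998779296875]] [0.582 0.089 0.06 ]
scene yel 840 [317.2 196.2] [[306.0, 173.0], [330.0, 173.0], [330.0, 216.0], [306.0, 216.0]] [0.412 0.097 0.06 ]
scene red 1352 [391.4 199.1] [[364.70001220703125, 216.6999969482422], [388.29998779296875, 161.6999969482422], [419.70001220703125, 175.10000610351562], [396.1000061035156, 230.1999969482422]] [0.401 0.283 0.06 ]
scene red 694 [428.4 250.2] [[408.5, 257.5], [416.70001220703125, 232.89999389648438], [448.20001220703125, 243.39999389648438], [440.0, 268.0]] [0.564 0.347 0.06 ]
(414, 391, 3)
```

View pics/b.png

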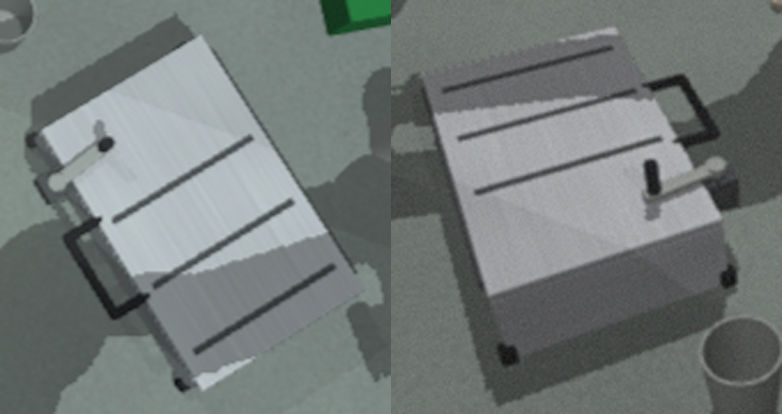

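The picture shows the case lid in both views: in the top view the knob top is at about (357,203), the pivot at (335,218), and the bar ends at (340,243) and (360,276). In the scene view the knob top is at (198,211) and the pivot at (226,211).

```bash
python3 - <<'E'
from h import *
t=take("top");s=take("scene")
T=lambda x,y:(310+x/2.3-.3,140+y/2.3-.3)
S=lambda x,y:(85+(x-391)/2.3-.3,140+y/2.3-.3)
P={"knob":((108,144),(651,163)),"pivot":((58,180),(716,163)),"bar+":((68,238),(716,135)),"bar-":((116,314),(685,80)),
"c+f":((41,132),(722,222)),"c+b":((200,36),(490,293)),"c-f":((202,390),(618,32)),"c-b":((360,296),(425,74))}
D={}
for k,(a,b) in P.items():
    D[k],e=tri(t,T(*a),s,S(*b)); print(k,D[k].round(4),round(e,4))
f=D["c+f"]-D["c-f"];print("front len",np.linalg.norm(f),"yaw y",np.degrees(np.arctan2(f[1],f[0])))
f=D["c+b"]-D["c-b"];print("back len",np.linalg.norm(f),"yaw y",np.degrees(np.arctan2(f[1],f[0])))
f=D["bar+"]-D["bar-"];print("bar yaw",np.degrees(np.arctan2(f[1],f[0])),np.linalg.norm(f))
c=np.mean([D[k] for k in("c+f","c+b","c-f","c-b")],0);print("centre",c)
print("tooly",yaw_tool())
E
```

```text
knob [ 0.5776 -0.1603  0.1364] 0.0007
pivot [ 0.5402 -0.1086  0.1071] 0.0007
bar+ [ 0.4762 -0.1221  0.0858] 0.0018
bar- [ 0.3912 -0.174   0.0869] 0.0055
c+f [ 0.5976 -0.0928  0.086 ] 0.0011
c+b [ 0.7111 -0.2752  0.094 ] 0.0005
c-f [ 0.3082 -0.2708  0.0838] 0.0045
c-b [ 0.4157 -0.455   0.0861] 0.0037
front len 0.3398412154797099 yaw y 31.591175093869385
back len 0.3459110285168656 yaw y 31.324189411038766
bar yaw 31.425273832770905 0.09955400352043652
centre [ 0.50813724 -0.27345174  0.08748275]
tooly -70.18964428535547
```

```bash
python3 - <<'E'
from h import *
t=take("top");s=take("scene")
for n,p in(("white base",(48,168)),("orange base",(78,136)),("jar base",(38,254)),("jarR",(5,262)),("green",(15,325))): print(n,plane(s,p,0)[0].round(3))
print("white top top/scene",tri(t,(525,318),s,(16,75)))
print("to above knob units",move([.5776-.212,-.1603+.588,0]))
E
```

```text
white base [ 0.313 -0.676  0.   ]
orange base [ 0.144 -0.663 -0.   ]
jar base [ 0.626 -0.542  0.   ]
jarR [ 0.657 -0.604  0.   ]
green [ 0.809 -0.494  0.   ]
white top top/scene (array([ 0.34099353, -0.5539329 ,  0.28492226]), np.float64(0.13317377614067355))
to above knob units [ 2.44462745e+00 -1.39232283e+00  4.82237333e-05]
```

```bash
python3 -m crank '0 -0.12 -0.15 0 1; 0 -0.2 -0.1 0 1; 0.2 -0.12 0 0 1; 0.2 -0.12 0 0 1; 0.2 -0.1 0 0 1; 0.2 -0.1 0 0 1; 0.2 -0.1 0 0 1; 0.2 -0.1 0 0 1; 0.2 -0.1 0 0 1; 0.2 -0.1 0 0 1' 10; python3 -m crank '0.2 -0.1 0 0 0.2; 0.2 -0.1 0 0 0.2; 0 0 0 -0.07 0.2; 0 0 0 -0.06 0.2; 0 0 0 0 0.2; 0 0 0 0 0.2';  python3 - <<'E'
from h import *
print(read_state()["ee_pos"],yaw_tool(),read_state()["width"]);c=take("wrist","w1")
p=proj(c,[[.5776,-.1603,.139],[.540,-.1086,.103]]);print(p)
print(move(np.array([.5776,-.1603,.139])-read_state()["ee_pos"]))
E
```

```text
time: 1.45
ee_pos: [0.4353, -0.2598, 0.2729]
eef_rot: [0.985, 0.172, 0.0, 0.0]
ft_force: [0.6, -0.3, 0.4]
width: 0.0867
grip_force: 0.0
time: 2.05
ee_pos: [0.4958, -0.1967, 0.2726]
eef_rot: [0.963, 0.27, -0.0, 0.0]
ft_force: [-0.1, -0.3, -0.2]
width: 0.0537
grip_force: 0.0
[ 0.49584917 -0.19674551  0.27256862] -58.67325322610323 0.05367409423571202
[[296.0112858  104.68894498]
 [231.31778281 111.5255127 ]]
[0.44434527 0.05623662 0.66813604]
```

View pics/w1.png

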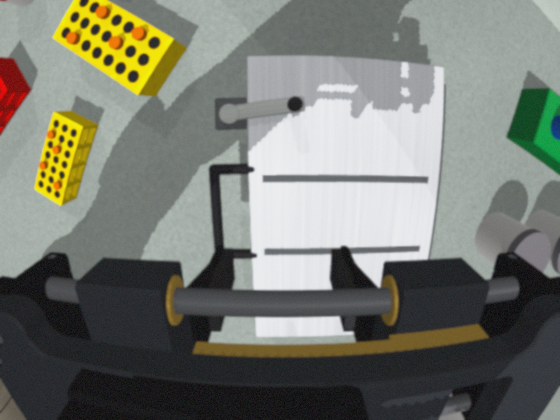

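The wrist picture shows the knob top at (295,103) and the pivot at (229,113), close to my prediction of (296,105). The latch lies over the lid, and the bar is at (215,215).

```bash
python3 -m crank '0.15 0.02 0 0 0.2; 0.15 0.02 0 0 0.2; 0.145 0.015 0 0 0.2; 0 0 0.2 0 0.2; 0 0 0.2 0 0.2; 0 0 0.2 0 0.2; 0 0 0.19 0 -0.3; 0 0 0 0 -1; 0 0 0 0 -1; 0 0 0 0 -1' 8; python3 -m crank '0 0 0 0 -1; 0 0 0 0 -1; 0 0 0 0 -1'
```

```text
time: 3.1
ee_pos: [0.5791, -0.1597, 0.1172]
eef_rot: [0.963, 0.271, 0.002, 0.001]
ft_force: [-0.0, 0.1, 0.6]
width: 0.0282
grip_force: 0.0
time: 3.4
ee_pos: [0.5789, -0.1602, 0.1162]
eef_rot: [0.963, 0.271, 0.001, 0.001]
ft_force: [1.7, -2.2, 6.1]
width: 0.0135
grip_force: 8.0
```

```bash
python3 -m crank '0.054 -0.005 0 0 -1; 0.053 -0.013 0 0 -1; 0.051 -0.022 0 0 -1; 0.044 -0.029 0 0 -1; 0.041 -0.038 0 0 -1; 0.032 -0.042 0 0 -1; 0.027 -0.05 0 0 -1; 0.017 -0.05 0 0 -1; 0.009 -0.055 0 0 -1; 0 -0.053 0 0 -1'; python3 -m crank '-0.01 -0.04 0 0 -1; 0 0 0 0 -1'
```

```text
time: 4.4
ee_pos: [0.5966, -0.063, 0.1148]
eef_rot: [0.962, 0.272, 0.001, 0.0]
ft_force: [3.2, -1.0, -0.1]
width: 0.0136
grip_force: 8.0
time: 4.6
ee_pos: [0.5898, -0.0566, 0.1149]
eef_rot: [0.962, 0.272, 0.0, -0.0]
ft_force: [2.7, 3.7, -0.2]
width: 0.0137
grip_force: 8.0
```

```bash
python3 -m crank '0 0 0 0 0.2; 0 0 0 0 0.2; 0 0 -0.2 0 0.2; 0 0 -0.2 0 0.2; 0 0 0 0 -0.36;0 0 0 0 -0.36'; python3 - <<'E'
from h import *
s=read_state();print(s["ee_pos"],yaw_tool(),s["width"]);c=take("wrist","w2")
m=(c["img"].max(2)<60)
print(proj(c,[[.4325,-.148,.089],[.4762,-.1221,.089],[.391,-.174,.089],[.590,-.057,.139]]).round(1))
print(move(np.array([.4325,-.148,.076])-s["ee_pos"]))
E
```

```text
time: 5.2
ee_pos: [0.5906, -0.0592, 0.1951]
eef_rot: [0.963, 0.271, 0.0, 0.0]
ft_force: [-0.1, -0.5, -0.9]
width: 0.0353
grip_force: 0.0
[ 0.59062465 -0.05919584  0.19511045] -58.54813265817398 0.035322008700782795
[[276.8 365.6]
 [277.  330.8]
 [277.6 393.4]
 [280.4 228.2]]
[-0.9055197  -0.03380766  0.59650074]
```

View pics/w2.png

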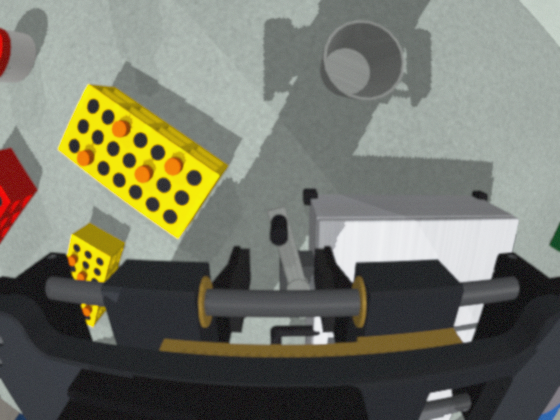

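The lever now points clear of the lid, with the knob at (279,230). The whole rack is also visible, at about (145,160).

```bash
python3 -m crank '-0.2 -0.01 0 0 -0.36; -0.2 -0.01 0 0 -0.36; -0.2 -0.01 0 0 -0.36; -0.2 -0.004 0 0 -0.36; -0.105 0 0 0 -0.36; 0 0 0 0 -0.36; 0 0 0.2 0 -0.36; 0 0 0.2 0 -0.36; 0 0 0.1 0 -0.36; 0 0 0.05 0 -0.36' 15; python3 - <<'E'
from h import *
s=read_state();print(s["ee_pos"],s["ft_force"]);print(move(np.array([.4325,-.148,.076])-s["ee_pos"]))
E
```

```text
time: 6.25
ee_pos: [0.4313, -0.1462, 0.0818]
eef_rot: [0.962, 0.272, -0.002, -0.002]
ft_force: [-0.1, -0.1, 0.5]
width: 0.0283
grip_force: 0.0
[ 0.43125582 -0.14615911  0.08175911] [-0.09445431 -0.14528377  0.48846533]
[0.00054741 0.01121336 0.02875009]
```

```bash
python3 -m crank '0 0.01 0.03 0 -0.36; 0 0 0 0 -1; 0 0 0 0 -1; 0 0 0 0 -1; 0 0 0 0 -1' 20; python3 - <<'E'
import numpy as np
a=.023+np.arange(15)*.125
print(np.c_[-np.diff(np.cos(a)),-np.diff(np.sin(a))].dot(1.28).round(3))
E
```

```text
time: 6.75
ee_pos: [0.4336, -0.1482, 0.0793]
eef_rot: [0.962, 0.272, 0.0, -0.0]
ft_force: [-2.8, 4.5, 4.0]
width: 0.0111
grip_force: 20.0
[[ 0.014 -0.159]
 [ 0.033 -0.156]
 [ 0.053 -0.151]
 [ 0.071 -0.143]
 [ 0.088 -0.133]
 [ 0.104 -0.121]
 [ 0.119 -0.107]
 [ 0.131 -0.092]
 [ 0.141 -0.075]
 [ 0.15  -0.056]
 [ 0.155 -0.037]
 [ 0.159 -0.018]
 [ 0.16   0.002]
 [ 0.158  0.022]]
```

```bash
python3 -m crank '0 0.014 -0.159 0 -1; 0 0.033 -0.156 0 -1; 0 0.053 -0.151 0 -1; 0 0.071 -0.143 0 -1; 0 0.088 -0.133 0 -1; 0 0.104 -0.121 0 -1; 0 0.119 -0.107 0 -1'; python3 - <<'E'
from h import *
s=read_state();d=s["ee_pos"][:2]-np.array([.565,-.366]);print(d@np.array([.5217,-.8531]),s["ee_pos"][2]-.083)
E
```

```text
time: 7.45
ee_pos: [0.4827, -0.2282, 0.2755]
eef_rot: [0.962, 0.273, -0.001, -0.002]
ft_force: [-12.7, 12.2, 14.0]
width: 0.0116
grip_force: 20.0
-0.1605371137026767 0.19252893672276794
```

```bash
python3 -m crank '0 0.131 -0.092 0 -1; 0 0.141 -0.075 0 -1; 0 0.15 -0.056 0 -1; 0 0.155 -0.037 0 -1; 0 0.159 -0.018 0 -1; 0 0.16 0.002 0 -1; 0 0.158 0.022 0 -1; 0 0 0 0 -1'; python3 - <<'E'
from h import *
s=read_state();d=s["ee_pos"][:2]-np.array([.565,-.366]);print(d@np.array([.5217,-.8531]),s["ee_pos"][2]-.083)
E
```

```text
time: 8.25
ee_pos: [0.5954, -0.4144, 0.3231]
eef_rot: [0.963, 0.27, 0.001, 0.001]
ft_force: [-0.3, -2.9, -0.6]
width: 0.0115
grip_force: 20.0
0.0571518764814258 0.24010789822058282
```

```bash
python3 -m crank '0 0 0 0 -0.3; 0 0 0 0 -0.3; 0 0 -0.15 0 -0.3; 0 -0.05 -0.15 0 -0.3; -0.1 -0.2 0 0 -0.3; -0.1 -0.2 0 0 -0.3; -0.1 -0.2 0 0 -0.3; -0.15 -0.1 0 0 -0.3; -0.15 0 0 0 -0.3; 0 0 0 0 -0.3'; python3 - <<'E'
from h import *
s=read_state();print(s["ee_pos"],yaw_tool());c=take("wrist","w3"); t=take("top")
b=cv2.resize(t["img"][140:320,310:480],None,fx=2.3,fy=2.3,interpolation=2)
w=cv2.resize(c["img"],(408,306));cv2.imwrite("pics/w3b.png",np.hstack([c["img"][:414],b])[:, :][:, :800] if 0 else np.hstack([w,b[:306]]))
E
```

```text
time: 9.25
ee_pos: [0.4095, -0.3474, 0.3848]
eef_rot: [0.963, 0.269, -0.001, 0.002]
ft_force: [0.7, -0.4, 0.9]
width: 0.0302
grip_force: 0.0
[ 0.40947296 -0.34740024  0.38476849] -58.78421534643442
```

View pics/w3.png

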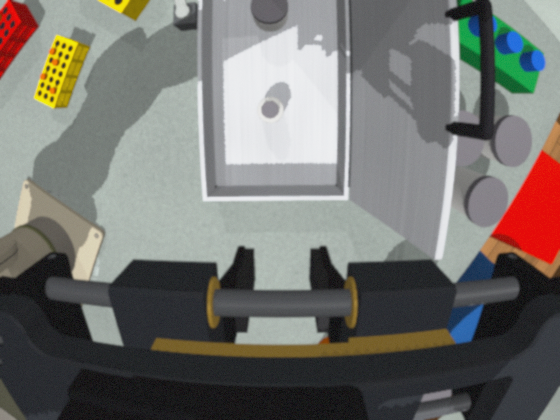

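The lid is open. The slim bottle is at (271,107) and the jar's grey lid at (269,10). I need a second view further along.

```bash
python3 -m crank '0.2 -0.02 0 0 -0.3; 0.2 0 0 0 -0.3; 0.2 0 0 0 -0.3; 0 0 0 0 -0.3; 0 0 0 0 -0.3' ; python3 - <<'E'
from h import *
s=read_state();print(s["ee_pos"],yaw_tool());c=take("wrist","w4")
import pickle;pickle.dump(c,open("w4.pkl","wb"))
E
```

```text
time: 9.85
ee_pos: [0.5149, -0.2776, 0.3828]
eef_rot: [0.962, 0.273, -0.0, -0.001]
ft_force: [0.1, 0.5, 0.3]
width: 0.0303
grip_force: 0.0
[ 0.51488245 -0.27761651  0.38276591] -58.26325635144692
```

View pics/w4.png

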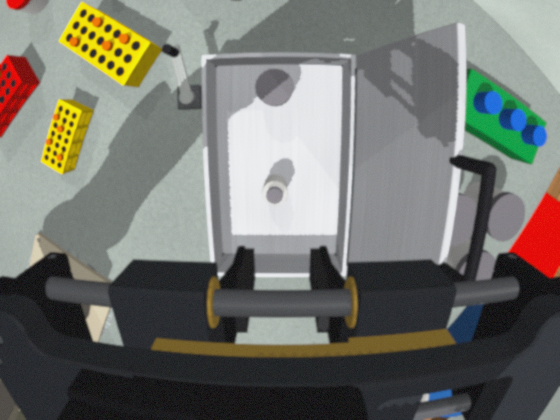

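Only two containers are in the case: the jar at (274,87) and the slim bottle at (274,194). The rest of the interior is empty.

```bash
python3 - <<'E'
from h import *
import pickle
c4=pickle.load(open("w4.pkl","rb"))
c3=dict(c4);T=np.eye(4);q=np.array([.963,.269,-.001,.002]);T[:3,:3]=R.from_quat(q/np.linalg.norm(q)).as_matrix();T[:3,3]=[0.40947296,-0.34740024,0.38476849]
M=T@np.array(c4["mount"]);c3["R"]=M[:3,:3];c3["o"]=M[:3,3];c3["img"]=cv2.imread("pics/w3.png")
C=np.array([.508,-.2735]);ex=np.array([.5217,-.8531]);ey=np.array([.8531,.5217])
X,e=tri(c3,(271,107.5),c4,(274.5,195));print("bottle tri",X,e,(X[:2]-C)@ex,(X[:2]-C)@ey)
for nm,p3,p4,z in(("bottle",(271,107.5),(274.5,195),.078),("jar",(269,10),(274,87),.066)):
    for c,p in((c3,p3),(c4,p4)):
        P=plane(c,p,z)[0];print(nm,P.round(4),((P[:2]-C)@ex).round(4),((P[:2]-C)@ey).round(4))
# jar lid outline in w4: gray, dark
g=cv2.cvtColor(c4["img"],6);m=((g>70)&(g<118)).astype(np.uint8)*255;m[:65]=0;m[110:]=0;m[:,:245]=0;m[:,305:]=0
for a,ce,l in blobs(m,200):
    ys,xs=np.where(l);print(a,ce,xs.min(),xs.max(),ys.min(),ys.max())
a=cv2.resize(c4["img"][55:235,200:350],None,fx=3,fy=3,interpolation=2);b=cv2.resize(c3["img"][0:180,200:330],None,fx=2.5,fy=2.5,interpolation=2)
b=cv2.copyMakeBorder(b,0,90,0,0,0);cv2.imwrite("pics/c.png",np.hstack([a,b]));print(a.shape,b.shape)
E
```

```text
bottle tri [ 0.47665534 -0.28745671  0.08092388] 0.0016599000793390277 -0.004446039711486525 -0.03402134251217504
bottle [ 0.4771 -0.2881  0.078 ] -0.0037 -0.034
bottle [ 0.4755 -0.2871  0.078 ] -0.0053 -0.0348
jar [ 0.6032 -0.2077  0.066 ] -0.0064 0.1155
jar [ 0.6101 -0.2033  0.066 ] -0.0066 0.1237
572 [269.51398601  81.35314685] 256 288 69 98
(540, 450, 3) (540, 325, 3)
```

View pics/c.png

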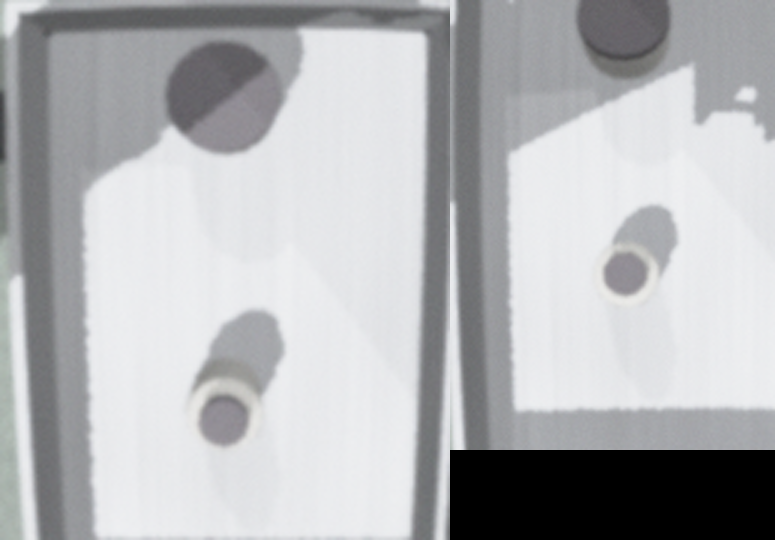

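```bash
python3 -m crank '0.085 -0.2 0 0 1; 0.085 -0.2 0 0 1; 0.085 -0.2 0 0 1; 0.085 -0.2 0 0 1; 0.085 -0.2 0 0 1; 0.085 -0.2 0 0 1; 0.085 -0.2 0 0 1; 0.085 -0.2 0 0 1; 0.085 -0.2 0 0 1; 0.085 -0.2 0 0 1'; python3 -m crank '0 0 0 0.09 1; 0 0 0 0.09 1; 0 0 0 0.09 1; 0 0 0 0.08 1; 0 0 0 0 1; 0 0 0 0 1; 0 0 0 0 1'; python3 - <<'E'
from h import *
import pickle
s=read_state();print(s["ee_pos"],yaw_tool());c=take("wrist","w5");pickle.dump(c,open("w5.pkl","wb"))
for nm,lo,hi in(("yel",(22,120,90),(35,255,255)),("red",(0,150,80),(5,255,255))):
    for a,ce,l in blobs(mask(c["img"],lo,hi),150):
        print(nm,a,ce.round(1),np.round(cv2.boxPoints(cv2.minAreaRect(np.argwhere(l)[:,::-1].astype(np.float32)))).tolist())
E
```

```text
time: 10.9
ee_pos: [0.4488, 0.151, 0.3837]
eef_rot: [0.963, 0.271, 0.0, 0.001]
ft_force: [0.8, 0.8, -1.0]
width: 0.0867
grip_force: 0.0
time: 11.6
ee_pos: [0.4495, 0.15, 0.3834]
eef_rot: [1.0, 0.001, 0.0, 0.0]
ft_force: [-0.0, 0.1, -0.8]
width: 0.0872
grip_force: 0.0
[0.44945138 0.14998683 0.38341923] -89.85485498914157
yel 4681 [318.9 103.1] [[261.0, 124.0], [266.0, 70.0], [380.0, 82.0], [374.0, 136.0]]
yel 2466 [311.2 215.7] [[292.0, 178.0], [329.0, 177.0], [330.0, 256.0], [293.0, 256.0]]
red 3024 [195.1 212. ] [[153.0, 261.0], [185.0, 164.0], [233.0, 180.0], [201.0, 277.0]]
red 1552 [153.6  95.7] [[123.0, 97.0], [155.0, 65.0], [185.0, 95.0], [153.0, 127.0]]
```

View pics/w5.png

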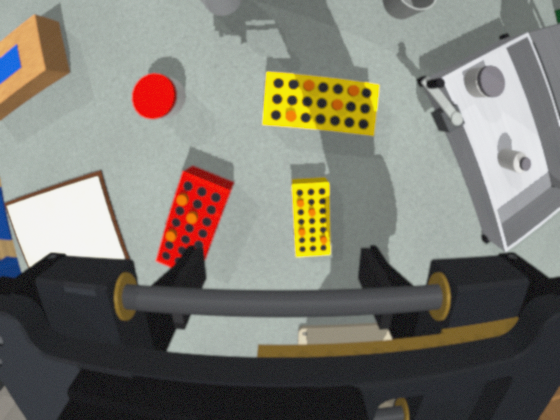

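Clear wrist view: the rack spans (262,71) to (380,136), the tub lid is at (154,96), and the small yellow and red racks are in front. The jar at (487,80) and the bottle at (520,160) are still in the case.

```bash
python3 - <<'E'
from h import *
t=take("top","top5");w=cv2.imread("pics/w5.png")
a=cv2.resize(w[60:145,110:390],None,fx=2.8,fy=2.8,interpolation=2);b=cv2.resize(t["img"][180:250,135:300],None,fx=4.75,fy=4.75,interpolation=2)
b=b[:,:a.shape[1]];cv2.imwrite("pics/d.png",np.vstack([a,b]));print(a.shape,b.shape)
E
```

```text
(238, 784, 3) (332, 784, 3)
```

View pics/d.png

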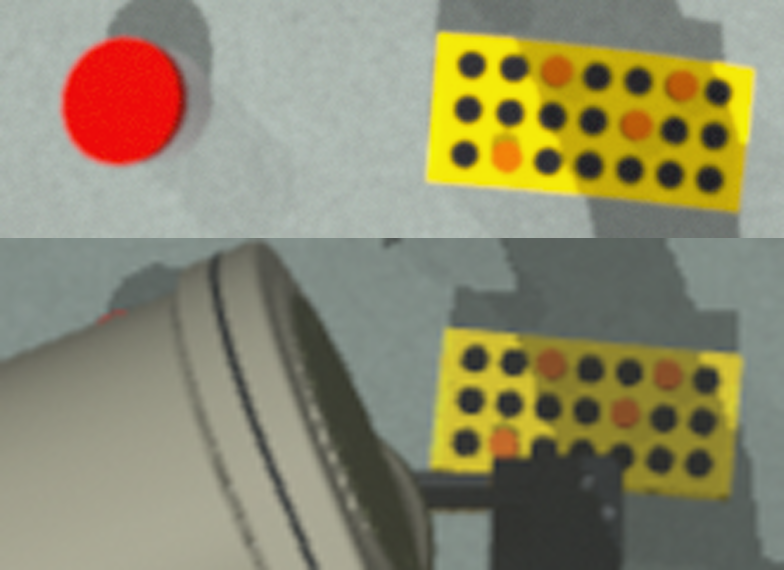

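The corners are clear: rack top corners in the upper crop at (437,32), (755,68), (739,213), (427,182), and the tub lid centre at (123,101).

```bash
python3 - <<'E'
from h import *
import pickle
c=pickle.load(open("w5.pkl","rb"));t=take("top")
W=np.array([(437,32),(755,68),(739,213),(427,182)])/2.8+[110,60]-.32
Tt=(np.array([(445,90),(743,117),(731,259),(431,230)])/4.75+[135,180]-.39)
for a,b in zip(W,Tt): X,e=tri(c,a,t,b);print(X.round(4),round(e,4))
for nm,cc,p in(("wrist",c,W),("top",t,Tt)):
    P=plane(cc,p,.06)[:,:2];m=P.mean(0);yv=(P[0]+P[3]-P[1]-P[2])/2;xv=(P[0]+P[1]-P[2]-P[3])/2
    print(nm,"centre",m.round(4),"len",np.linalg.norm(yv).round(4),np.linalg.norm(xv).round(4),"y yaw",np.degrees(np.arctan2(yv[1],yv[0])).round(2))
tw=np.array((123.5,101))/2.8+[110,60]-.32
X,e=tri(c,tw,t,(162.8,207.9));print("tub tri",X.round(4),e)
tb=plane(c,tw,.07)[0];print("tub w",tb,"t",plane(t,(162.8,207.9),.07)[0]);
# known containers seen from here, check
print(plane(c,(488,80),.066),plane(c,(520,160),.078))
E
```

```text
[0.5961 0.1757 0.0418] 0.0008
[0.5808 0.0034 0.0556] 0.0009
[0.4998 0.0094 0.0531] 0.0009
[0.5134 0.1796 0.0602] 0.0014
wrist centre [0.5465 0.0929] len 0.1699 0.0804 y yaw 85.5
top centre [0.547  0.0913] len 0.1703 0.0807 y yaw 85.41
tub tri [0.5654 0.3488 0.06  ] 0.0012487368563039618
tub w [0.56405234 0.3444434  0.07      ] t [0.56472697 0.34620069 0.07      ]
[[ 0.60984791 -0.19079199  0.066     ]] [[ 0.48009332 -0.26803019  0.078     ]]
```

```bash
python3 -m crank '0 0 0 -0.09 1; 0 0 0 -0.09 1; 0 0 0 -0.09 1; 0 0 0 -0.08 1; -0.1 0.19 0 0 1; -0.1 0.19 0 0 1; -0.1 0.19 0 0 1; -0.1 0.19 0 0 1; -0.1 0.19 0 0 1; -0.1 0.19 0 0 1'; python3 -m crank '-0.1 0.19 0 0 1; -0.1 0.19 0 0 1; -0.1 0.19 0 0 1; -0.1 0.19 0 0 1; -0.03 0.02 0 0 1; 0 0 0 0 1; 0 0 0 0 1'; python3 - <<'E'
from h import *
s=read_state();print(s["ee_pos"],yaw_tool());c=take("wrist","w6")
import pickle;pickle.dump(c,open("w6.pkl","wb"))
print(proj(c,[[.4762,-.2874,.078],[.610,-.203,.066]]).round(1),move([.4762-s["ee_pos"][0],-.2874-s["ee_pos"][1],.026-s["ee_pos"][2]]))
g=c["img"][100:280,200:360];cv2.imwrite("pics/w6c.png",cv2.resize(g,None,fx=3,fy=3))
E
```

```text
time: 12.75
ee_pos: [0.4661, -0.1086, 0.3835]
eef_rot: [0.962, 0.272, 0.0, 0.0]
ft_force: [1.0, -0.0, 0.6]
width: 0.0872
grip_force: 0.0
time: 13.45
ee_pos: [0.4749, -0.2835, 0.3835]
eef_rot: [0.962, 0.272, 0.0, -0.0]
ft_force: [0.4, 0.5, 0.2]
width: 0.0873
grip_force: 0.0
[ 0.47491246 -0.28347557  0.38347186] -58.38692127176749
[[285.6 170. ]
 [284.4  62.2]] [-0.00589153  0.01967053  1.78736065]
```

View pics/w6.png

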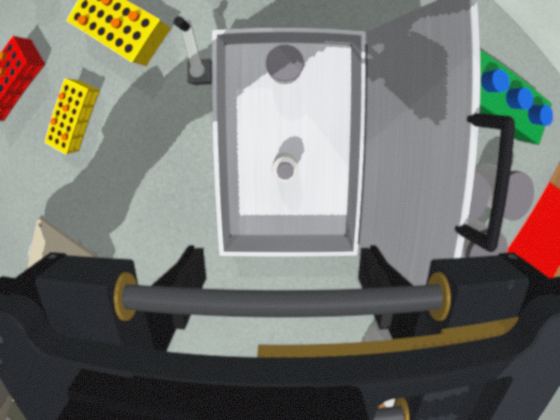

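The cap is at (285,170) and the jar at (284,64), matching the predictions to within 2 px.

```bash
python3 -m crank '-0.006 0.02 0.2 0 1; 0 0 0.2 0 1; 0 0 0.2 0 1; 0 0 0.2 0 1; 0 0 0.2 0 1; 0 0 0.2 0 1; 0 0 0.2 0 1; 0 0 0.2 0 1; 0 0 0.1 0 1; 0 0 0.08 0 1' 12; python3 -m crank '0 0 0 0 -1; 0 0 0 0 -1; 0 0 0 0 -1; 0 0 0 0 -1; 0 0 0 0 -1; 0 0 0 0 -1'
```

```text
time: 14.5
ee_pos: [0.4756, -0.2868, 0.0261]
eef_rot: [0.962, 0.273, -0.0, -0.001]
ft_force: [0.2, 0.1, 0.6]
width: 0.0872
grip_force: 0.0
time: 15.1
ee_pos: [0.4758, -0.289, 0.0278]
eef_rot: [0.962, 0.272, 0.0, 0.0]
ft_force: [0.1, 0.8, -0.4]
width: 0.0468
grip_force: 0.0
```

```bash
python3 -m crank '0 0 0 0 -1; 0 0 0 0 -1; 0 0 0 0 -1' 15; python3 -m crank '0 0 -0.1 0 -1; 0 0 -0.2 0 -1; 0 0 -0.2 0 -1; 0 0 -0.2 0 -1; 0 0 -0.2 0 -1; 0 0 -0.1 0 -1; 0 0 0 0 -1'; python3 - <<'E'
from h import *
s=read_state();print(s["ee_pos"],yaw_tool());print(move([.6464-s["ee_pos"][0],.0843-s["ee_pos"][1],0]))
E
```

```text
time: 15.4
ee_pos: [0.4756, -0.2889, 0.0275]
eef_rot: [0.962, 0.272, 0.0, 0.0]
ft_force: [-1.1, 1.0, 3.3]
width: 0.0399
grip_force: 15.0
time: 16.1
ee_pos: [0.4769, -0.2894, 0.2304]
eef_rot: [0.962, 0.272, 0.002, 0.002]
ft_force: [-0.4, 1.1, -2.5]
width: 0.0396
grip_force: 15.0
[ 0.47690157 -0.28941269  0.23036414] -58.49206840844291
[ 1.69909464e+00 -1.15015087e+00 -1.66165835e-03]
```

```bash
python3 -m crank '0.189 -0.128 0 0 -1; 0.189 -0.128 0 0 -1; 0.189 -0.128 0 0 -1; 0.189 -0.128 0 0 -1; 0.189 -0.128 0 0 -1; 0.189 -0.128 0 0 -1; 0.189 -0.128 0 0 -1; 0.189 -0.128 0 0 -1; 0.189 -0.128 0 0 -1'; python3 -m crank '0 0 0 0.08 -1; 0 0 0 0.08 -1; 0 0 0 0.08 -1; 0 0 0 0.08 -1; 0 0 0 0.08 -1; 0 0 0 0 -1; 0 0 0 0 -1'; python3 - <<'E'
from h import *
s=read_state();print(s["ee_pos"],yaw_tool());print(move([.6464-s["ee_pos"][0],.0843-s["ee_pos"][1],.024-s["ee_pos"][2]]))
E
```

```text
time: 17.0
ee_pos: [0.6451, 0.0869, 0.2252]
eef_rot: [0.962, 0.271, -0.001, -0.0]
ft_force: [1.4, -0.9, -1.4]
width: 0.0392
grip_force: 15.0
time: 17.7
ee_pos: [0.6448, 0.0854, 0.226]
eef_rot: [0.999, -0.037, -0.001, 0.0]
ft_force: [0.4, 0.3, -1.1]
width: 0.0395
grip_force: 15.0
[0.64477044 0.08540859 0.22595444] -94.26514461399731
[0.01028254 0.00442242 1.00975823]
```

```bash
python3 -m crank '0.01 0.004 0.2 0 -1; 0 0 0.2 0 -1; 0 0 0.2 0 -1; 0 0 0.2 0 -1; 0 0 0.15 0 -1; 0 0 0.04 0 -1; 0 0 0 0 -1; 0 0 0 0 -1'; python3 - <<'E'
from h import *
s=read_state();print(move([.6464-s["ee_pos"][0],.0843-s["ee_pos"][1],.022-s["ee_pos"][2]]))
E
```

```text
time: 18.5
ee_pos: [0.6482, 0.0848, 0.0311]
eef_rot: [0.999, -0.039, 0.001, -0.0]
ft_force: [-0.3, 0.5, -0.6]
width: 0.0394
grip_force: 15.0
[-0.00900299  0.00305879  0.04527645]
```

```bash
python3 -m crank '-0.007 0.003 0.02 0 -1; 0 0 0.02 0 -1; 0 0 0.005 0 -1; 0 0 0 0 -1';  python3 -m crank '0 0 0 0 -0.05; 0 0 0 0 0; 0 0 0 0 0.2; 0 0 0 0 0.2; 0 0 0 0 0.2'
```

```text
time: 18.9
ee_pos: [0.6463, 0.084, 0.0216]
eef_rot: [0.999, -0.039, 0.001, 0.0]
ft_force: [-1.5, -1.5, 5.8]
width: 0.039
grip_force: 15.0
time: 19.4
ee_pos: [0.6457, 0.084, 0.0203]
eef_rot: [0.999, -0.039, -0.0, 0.0]
ft_force: [-0.2, 0.4, 0.5]
width: 0.0514
grip_force: 0.0
```

```bash
python3 -m crank '0 0 -0.15 0 0.2; 0 0 -0.2 0 0.2; 0 0 -0.2 0 1; 0 0 -0.2 0 1; 0 0 -0.2 0 1; 0 0 -0.2 0 1; 0 0 -0.2 -0.08 1; 0 0 -0.2 -0.08 1; 0 0 0 -0.08 1; 0 0 0 -0.08 1'; python3 -m crank '0 0 0 -0.08 1; -0.13 0.16 0 0 1; -0.13 0.16 0 0 1; -0.13 0.16 0 0 1; -0.13 0.16 0 0 1; -0.13 0.16 0 0 1; -0.13 0.16 0 0 1; -0.13 0.16 0 0 1; 0 0 0 0 1; 0 0 0 0 1'; python3 - <<'E'
from h import *
s=read_state();print(s["ee_pos"],yaw_tool());c=take("wrist","w7")
import pickle;pickle.dump(c,open("w7.pkl","wb"))
print(proj(c,[[.6085,-.204,.066],[.6464,.0843,.072]]).round(1),move([.6085-s["ee_pos"][0],-.204-s["ee_pos"][1],.029-s["ee_pos"][2]]))
E
```

```text
time: 20.4
ee_pos: [0.6461, 0.0843, 0.3319]
eef_rot: [0.977, 0.213, 0.001, 0.0]
ft_force: [0.9, -0.9, -1.1]
width: 0.0868
grip_force: 0.0
time: 21.4
ee_pos: [0.6073, -0.203, 0.3301]
eef_rot: [0.963, 0.271, -0.0, -0.0]
ft_force: [0.4, 1.5, 0.0]
width: 0.0873
grip_force: 0.0
[ 0.60734947 -0.20300136  0.33012767] -58.604737536431855
[[284.  174.1]
 [119.5  49.8]] [0.00163249 0.00803569 1.50563527]
```

View pics/w7.png

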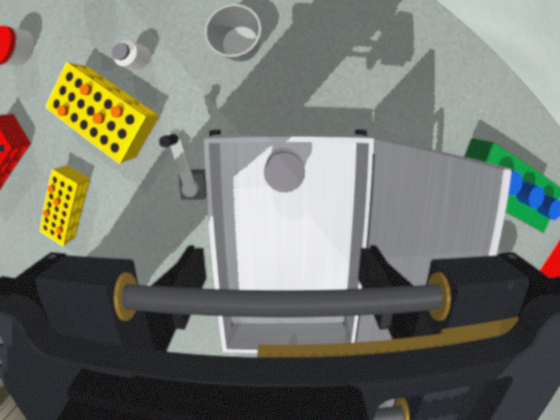

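The jar lid is at (284,172), 2 px from the prediction. The bottle stands behind the rack at (123,52).

```bash
python3 -m crank '0.008 0.008 0.2 0 1; 0 0 0.2 0 1; 0 0 0.2 0 1; 0 0 0.2 0 1; 0 0 0.2 0 1; 0 0 0.2 0 1; 0 0 0.2 0 1; 0 0 0.1 0 1; 0 0 0 0 -1; 0 0 0 0 -1' 15; python3 -m crank '0 0 0 0 -1; 0 0 0 0 -1; 0 0 0 0 -1; 0 0 0 0 -1; 0 0 0 0 -1'
```

```text
time: 22.45
ee_pos: [0.6107, -0.2012, 0.0313]
eef_rot: [0.962, 0.272, 0.0, -0.0]
ft_force: [0.3, -0.3, 0.0]
width: 0.078
grip_force: 0.0
time: 22.95
ee_pos: [0.6107, -0.2031, 0.0317]
eef_rot: [0.962, 0.271, 0.001, 0.001]
ft_force: [-1.1, -0.2, 5.6]
width: 0.0552
grip_force: 15.0
```

```bash
python3 -m crank '0 0 -0.1 0 -1; 0 0 -0.2 0 -1; 0 0 -0.2 0 -1; 0 0 -0.2 0 -1; 0 0 -0.2 0 -1; 0 0 -0.1 0 -1; 0.085 -0.186 0 0 -1; 0.085 -0.186 0 0 -1; 0.085 -0.186 0 0 -1; 0.085 -0.186 0 0 -1'; python3 -m crank '0.085 -0.186 0 0 -1; 0.085 -0.186 0 0 -1; 0.085 -0.186 0 0 -1; 0.085 -0.186 0 0 -1; 0.085 -0.186 0 0 -1; 0.085 -0.186 0 0 -1; 0.085 -0.186 0 0 -1; 0 0 0 0 -1; 0 0 0 0 -1'; python3 - <<'E'
from h import *
s=read_state();print(s["ee_pos"],yaw_tool());print(move([.5572-s["ee_pos"][0],.2432-s["ee_pos"][1],.028-s["ee_pos"][2]]))
E
```

```text
time: 23.95
ee_pos: [0.5893, -0.0387, 0.2302]
eef_rot: [0.962, 0.271, -0.0, 0.0]
ft_force: [0.4, -0.2, -1.7]
width: 0.0552
grip_force: 15.0
time: 24.85
ee_pos: [0.5546, 0.245, 0.23]
eef_rot: [0.962, 0.273, -0.0, 0.0]
ft_force: [0.6, -0.7, -2.1]
width: 0.0551
grip_force: 15.0
[0.55460542 0.24499468 0.23003361] -58.33912356624263
[0.00711104 0.01466535 1.01015973]
```

```bash
python3 -m crank '0.007 0.015 0.2 0 -1; 0 0 0.2 0 -1; 0 0 0.2 0 -1; 0 0 0.2 0 -1; 0 0 0.15 0 -1; 0 0 0.03 0 -1; 0 0 0 0 -1; 0 0 0 0 -1'; python3 - <<'E'
from h import *
s=read_state();print(move([.5572-s["ee_pos"][0],.2432-s["ee_pos"][1],.0257-s["ee_pos"][2]]))
E
```

```text
time: 25.65
ee_pos: [0.5594, 0.2421, 0.0362]
eef_rot: [0.963, 0.271, 0.001, -0.0]
ft_force: [0.0, 1.0, -1.3]
width: 0.0551
grip_force: 15.0
[-0.0068143  -0.01048918  0.05272628]
```

```bash
python3 -m crank '-0.005 -0.008 0.03 0 -1; 0 0 0.02 0 -1; 0 0 0.005 0 -1; 0 0 0 0 -1';  python3 -m crank '0 0 0 0 0.33; 0 0 0 0 0.4; 0 0 0 0 0.5; 0 0 0 0 0.55; 0 0 0 0 0.55; 0 0 -0.1 0 0.55; 0 0 -0.2 0 0.6;  0 0 -0.2 0 0.6'
```

```text
time: 26.05
ee_pos: [0.5571, 0.2435, 0.0251]
eef_rot: [0.962, 0.272, 0.001, 0.0]
ft_force: [-5.6, -2.0, 9.7]
width: 0.0552
grip_force: 15.0
time: 26.85
ee_pos: [0.5558, 0.2428, 0.124]
eef_rot: [0.962, 0.272, -0.001, -0.0]
ft_force: [0.8, 0.4, 0.9]
width: 0.0693
grip_force: 0.0
```

```bash
python3 -m crank '0 0 -0.2 0 1; 0 0 -0.2 0 1; 0 0 -0.2 0 1; 0 0 -0.2 0 1; -0.18 0.05 -0.1 0 1; -0.19 0.05 -0.1 0 1; -0.19 0.05 -0.1 0 1; -0.19 0.05 -0.1 0 1; 0 0 0 0 1; 0 0 0 0 1'; python3 - <<'E'
from h import *
import pickle
s=read_state();print(s["ee_pos"],yaw_tool());c=take("wrist");pickle.dump(c,open("w8.pkl","wb"))
rk=np.array([.5467,.0922])
X=[[.6464,.0843,.072],[.5572,.2432,.06],[.5643,.3453,.07],[.5467,.0922,.06]]
print(proj(c,X).round(1))
g=c["img"]
p=proj(c,X).astype(int);x0=max(0,p[:,0].min()-60);x1=p[:,0].max()+60;y0=max(0,p[:,1].min()-50);y1=p[:,1].max()+60
k=min(800/(x1-x0),600/(y1-y0),3);print(x0,y0,k);cv2.imwrite("pics/w8c.png",cv2.resize(g[y0:y1,x0:x1],None,fx=k,fy=k,interpolation=2))
E
```

```text
time: 27.85
ee_pos: [0.4495, 0.1301, 0.364]
eef_rot: [0.963, 0.271, 0.001, 0.001]
ft_force: [0.0, 0.6, -1.2]
width: 0.0869
grip_force: 0.0
[0.44947495 0.1301046  0.36395785] -58.570235223751595
[[383.   73.1]
 [253.7  65.6]
 [194.6  28. ]
 [340.4 127. ]]
134 0 2.588996763754045
```

View pics/w8c.png

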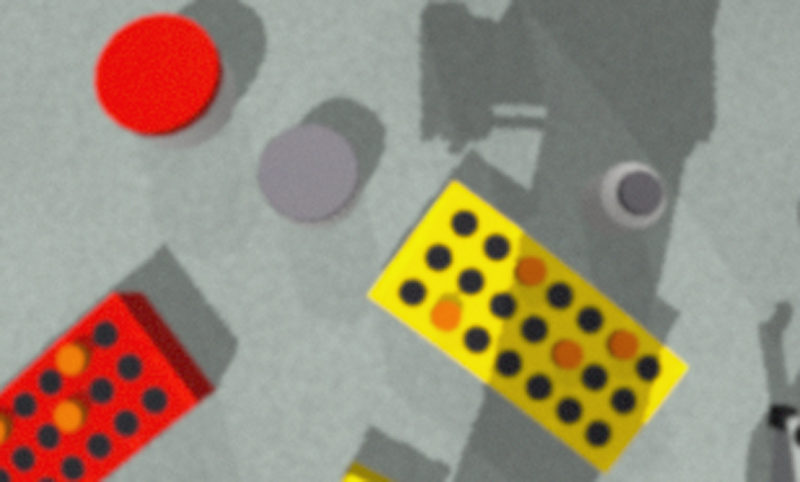

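The crop shows the tub at (158,74), the jar lid at (307,173), the bottle cap at (640,194), and rack corners at (455,180), (688,367), (606,472), (367,295).

```bash
python3 - <<'E'
from h import *
import pickle
c=pickle.load(open("w8.pkl","rb"));k=2.589
q=lambda p:np.array(p)/k+[134,0]-.3
P=plane(c,q([(455,180),(688,367),(606,472),(367,295)]),.06)[:,:2]
m=P.mean(0);y=(P[0]+P[3]-P[1]-P[2])/2;print("rack",m,np.linalg.norm(y),np.linalg.norm((P[0]+P[1]-P[2]-P[3])/2),np.degrees(np.arctan2(y[1],y[0])))
y/=np.linalg.norm(y);x=np.array([y[1],-y[0]])
for n,p,z in(("tub",(158,74),.07),("jar",(307.5,173),.06),("bottle",(640,194),.072)):
    X=plane(c,q(p),z)[0,:2];print(n,X.round(4),"rack frame",((X-m)@x).round(4),((X-m)@y).round(4))
E
```

```text
rack [0.54691631 0.0928741 ] 0.16912492583108535 0.07928074298496186 85.55031992099607
tub [0.564 0.345] rack frame -0.0025 0.2527
jar [0.5551 0.244 ] rack frame -0.0035 0.1513
bottle [0.6427 0.0857] rack frame 0.096 0.0003
```

```bash
python3 - <<'E'
from h import *
import pickle
for c,z in((pickle.load(open("w8.pkl","rb")),0),(take("top"),0)):
    e=np.array([.6437,.0855]);p=proj(c,[[*e,.072]])[0].round().astype(int);print(c["n"],p)
    r=11;g=c["img"][p[1]-r:p[1]+r+1,p[0]-r:p[0]+r+1].astype(int)
    print(p-r);print("\n".join(" ".join("%3d"%v for v in row) for row in g.sum(2)//3))
E
```

```text
wrist [381  74]
[370  63]
119 127 136 150 157 164 168 168 170 168 161 154 146 138 130 120 112 107 107 103 109 106 106
132 145 155 166 173 178 180 181 179 177 171 168 167 158 147 133 119 112 106 107 106 107 109
151 161 168 174 180 176 176 174 169 162 155 156 162 165 156 145 136 119 111 106 109 106 110
162 169 173 176 172 166 155 147 140 131 124 125 130 135 143 149 143 133 120 112 108 110 109
166 171 172 171 158 144 126 118 111 106 101 104 103 110 117 129 142 142 126 118 112 110 112
167 169 171 158 140 119 106 101 102 102  99 100 100 100 102 109 125 132 130 121 114 110 111
166 164 159 139 114 100  98  97 101  98 100 101  98  99  97 104 108 119 124 119 118 112 108
164 161 145 118  94  92  99  99  98 100  96 100  97  95  99 101 100 108 114 121 120 117 111
163 159 135 105  87  93  99  99  99  99 100  99  99  98  99 100 100  98 108 120 122 115 112
159 148 124  95  90  95  98 100  96  98  98  98  98  98 100  99 100 101 104 115 120 117 116
157 143 113  86  88  93 100  99  98  98  97  96  99  97 101  99  98 100 101 111 120 120 115
156 143 107  81  82  94  96  98  99  97  96  96  97  97  98  9
[... 2481 characters left out ...]
 103  83  73  81  83  99 118 124 120 106  93  88  87  91
 95  95  93  93  93  93 100 113 119 117 110 106 108 111 116 121 121 109  95  93  88  88  90
 94  96  96  94  93  93  92 100 111 116 116 115 116 118 119 115 103  93  93  91  88  88  89
 95  96  96  94  95  94  93  92  95 101 106 110 113 110 101  97  92  90  91  91  89  90  90
 94  96  96  95  95  96  95  92  90  91  94  96  98  95  91  91  91  90  90  88  89  91  89
 94  95  95  95  95  96  96  93  91  90  91  91  91  90  91  91  90  90  89  88  88  89  89
 95  93  94  94  95  95  96  95  94  91  90  90  91  91  91  89  89  89  88  89  89  88  89
 96  95  94  94  94  95  96  95  95  94  91  89  91  90  90  89  88  86  87  89  89  89  88
```

Bottle gap is about 37 mm and the jar is within 2 mm of its place, which is good. Now back to the bar.

```bash
python3 -m crank '-0.057 0.193 -0.1 0 -0.3; -0.057 0.193 0 0 -0.3; -0.057 0.193 0 0 -0.3; -0.057 0.193 0 0 -0.3; -0.057 0.193 0 0 -0.3; -0.057 0.193 0 0 -0.3; -0.057 0.193 0 0 -0.3; -0.057 0.193 0 0 -0.3; -0.057 0.193 0 0 -0.3; -0.057 0.193 0 0 -0.3'; python3 -m crank '-0.057 0.193 0 0 -0.3; -0.057 0.193 0 0 -0.3; -0.057 0.193 0 0 -0.3; -0.057 0.193 0 0 -0.3; 0 0 0 0 -0.3; 0 0 0 0 -0.3; 0 0 0 0 -0.3'; python3 - <<'E'
from h import *
s=read_state();print(yaw_tool());print(move(np.array([.5954,-.4144,.3231])-s["ee_pos"]))
E
```

```text
time: 28.95
ee_pos: [0.5553, -0.2589, 0.3814]
eef_rot: [0.962, 0.272, -0.001, -0.001]
ft_force: [1.0, -0.6, -0.1]
width: 0.0309
grip_force: 0.0
time: 29.65
ee_pos: [0.5969, -0.4121, 0.3825]
eef_rot: [0.962, 0.273, -0.0, -0.001]
ft_force: [-0.0, 0.0, -0.5]
width: 0.0304
grip_force: 0.0
-58.36552329698992
[-0.01244357  0.00649876  0.29716206]
```

```bash
python3 -m crank '-0.012 0.006 0.15 0 -0.3; 0 0 0.145 0 -0.3; 0 0 0 0 -0.3; 0 0 0 0 -1; 0 0 0 0 -1; 0 0 0 0 -1; 0 0 0 0 -1' 20; python3 - <<'E'
import numpy as np
a=1.795-np.arange(15)*.1266
print(a[-1],np.c_[-np.diff(np.cos(a)),-np.diff(np.sin(a))].dot(1.28).round(3).tolist())
E
```

```text
time: 30.35
ee_pos: [0.595, -0.4157, 0.3262]
eef_rot: [0.962, 0.272, 0.001, 0.001]
ft_force: [-0.5, -0.3, 6.0]
width: 0.0114
grip_force: 20.0
0.022600000000000176 [[-0.16, -0.026], [-0.162, -0.006], [-0.161, 0.015], [-0.158, 0.035], [-0.152, 0.055], [-0.144, 0.074], [-0.134, 0.091], [-0.121, 0.107], [-0.107, 0.122], [-0.09, 0.134], [-0.073, 0.145], [-0.054, 0.153], [-0.034, 0.158], [-0.014, 0.161]]
```

```bash
python3 -m crank '0 -0.16 -0.026 0 -1; 0 -0.162 -0.006 0 -1; 0 -0.161 0.015 0 -1; 0 -0.158 0.035 0 -1; 0 -0.152 0.055 0 -1; 0 -0.144 0.074 0 -1; 0 -0.134 0.091 0 -1'; python3 - <<'E'
from h import *
s=read_state();d=s["ee_pos"][:2]-np.array([.565,-.366]);a=d@np.array([.5217,-.8531]);b=s["ee_pos"][2]+.01-.083;print(a,b,np.hypot(a,b),np.arctan2(b,-a))
E
```

```text
time: 31.05
ee_pos: [0.4823, -0.2333, 0.2779]
eef_rot: [0.963, 0.271, 0.001, 0.002]
ft_force: [4.4, -3.3, -0.8]
width: 0.0113
grip_force: 20.0
-0.15640138554633742 0.20486140511138756 0.2577393813623097 0.9187428104100331
```

```bash
python3 -m crank '0 -0.121 0.107 0 -1; 0 -0.107 0.122 0 -1; 0 -0.09 0.134 0 -1; 0 -0.073 0.145 0 -1; 0 -0.054 0.153 0 -1; 0 -0.034 0.158 0 -1; 0 -0.014 0.13 0 -1; 0 0 0 0 -1'; python3 - <<'E'
from h import *
s=read_state();print(move(np.array([.4336,-.1482,.0793])-s["ee_pos"]))
E
```

```text
time: 31.85
ee_pos: [0.4314, -0.1495, 0.0853]
eef_rot: [0.962, 0.272, 0.001, 0.0]
ft_force: [3.6, -3.3, -4.0]
width: 0.0111
grip_force: 20.0
[0.01263836 0.00025392 0.03014853]
```

```bash
python3 -m crank '0.005 0 0.02 0 -1; 0 0 0.02 0 -1; 0 0 0 0 -1; 0 0 0 0 -1'; python3 -m crank '0 0 0.015 0 -1; 0 0 0 0 -1'
```

```text
time: 32.25
ee_pos: [0.4321, -0.1491, 0.0803]
eef_rot: [0.962, 0.271, -0.0, 0.001]
ft_force: [-7.3, 0.8, 14.4]
width: 0.0111
grip_force: 20.0
time: 32.45
ee_pos: [0.4327, -0.1487, 0.0781]
eef_rot: [0.962, 0.272, 0.001, 0.001]
ft_force: [-8.4, 2.5, 21.9]
width: 0.0112
grip_force: 20.0
```

```bash
python3 -m crank '0 0 0 0 -0.36; 0 0 0 0 -0.36; 0 0 -0.2 0 -0.36; 0 0 -0.2 0 -0.36; 0 0 -0.2 0 0.2; 0.18 0 0 0 0.2; 0.18 0 0 0 0.2; 0.18 0 0 0 0.2; 0.18 0 0 0 0.2; 0.18 0 0 0 0.2'; python3 -m crank '0 0 0 0 0.2; 0 0 0 0 0.2'; python3 - <<'E'
from h import *
s=read_state();print(yaw_tool(),move(np.array([.590,-.057,.115])-s["ee_pos"]));c=take("wrist","w9")
p=proj(c,[[.590,-.057,.139]])[0];print(p)
m=(c["img"].max(2)<45).astype(np.uint8)*255
for a,ce,l in blobs(m,40):
    if np.linalg.norm(ce-p)<60: ys,xs=np.where(l);print(a,ce.round(1),xs.min(),xs.max(),ys.min(),ys.max())
E
```

```text
time: 33.45
ee_pos: [0.5865, -0.0539, 0.1959]
eef_rot: [0.963, 0.271, 0.0, 0.0]
ft_force: [0.0, 1.0, -0.6]
width: 0.0521
grip_force: 0.0
time: 33.65
ee_pos: [0.5854, -0.054, 0.1954]
eef_rot: [0.962, 0.272, -0.0, -0.0]
ft_force: [-0.6, -0.3, -0.3]
width: 0.0522
grip_force: 0.0
-58.41767007821344 [0.01217813 0.02520998 0.40175011]
[290.63572116 225.66539327]
369 [288.  227.5] 281 296 214 241
127 [315.7 193.4] 311 323 188 202
```

```bash
python3 -m crank '0.012 0.025 0.1 0 0.2; 0 0 0.2 0 0.2; 0 0 0.1 0 0.2; 0 0 0 0 -1; 0 0 0 0 -1; 0 0 0 0 -1; 0 0 0 0 -1; 0 0 0 0 -1; 0 0 0 0 -1' 8; python3 - <<'E'
from h import *
s=read_state();pv=np.array([.538,-.1086]);ex=np.array([.5217,-.8531]);ey=np.array([.8531,.5217]);d=s["ee_pos"][:2]-pv;print(np.hypot(*d),np.arctan2(d@ey,d@ex))
a=np.linspace(np.arctan2(d@ey,d@ex),0,13)
print((np.c_[np.diff(np.sin(a)),np.diff(np.cos(a))]*.33).round(3).tolist())
E
```

```text
time: 34.6
ee_pos: [0.5903, -0.0576, 0.1166]
eef_rot: [0.962, 0.272, 0.0, 0.0]
ft_force: [-0.1, -0.2, 2.2]
width: 0.0138
grip_force: 8.0
0.0730374623270329 1.795554818586353
[[0.007, 0.049], [0.0, 0.049], [-0.007, 0.049], [-0.015, 0.047], [-0.021, 0.044], [-0.028, 0.041], [-0.034, 0.036], [-0.039, 0.031], [-0.043, 0.025], [-0.046, 0.018], [-0.048, 0.011], [-0.049, 0.004]]
```

```bash
python3 -m crank '0.007 0.049 0 0 -1; 0 0.049 0 0 -1; -0.007 0.049 0 0 -1; -0.015 0.047 0 0 -1; -0.021 0.044 0 0 -1; -0.028 0.041 0 0 -1; -0.034 0.036 0 0 -1; -0.039 0.031 0 0 -1; -0.043 0.025 0 0 -1; -0.046 0.018 0 0 -1'; python3 -m crank '-0.048 0.011 0 0 -1; -0.049 0.004 0 0 -1; 0 0 0 0 -1'; python3 - <<'E'
from h import *
s=read_state();print(move(np.array([.5789,-.1602,.1162])-s["ee_pos"]))
E
```

```text
time: 35.6
ee_pos: [0.5915, -0.1485, 0.1158]
eef_rot: [0.962, 0.271, -0.0, 0.0]
ft_force: [0.6, 2.7, 0.1]
width: 0.0135
grip_force: 8.0
time: 35.9
ee_pos: [0.5757, -0.1625, 0.116]
eef_rot: [0.963, 0.27, -0.001, 0.001]
ft_force: [1.3, -4.0, -1.6]
width: 0.0138
grip_force: 8.0
[ 0.01941348 -0.00138228 -0.00126059]
```

```bash
python3 -m crank '-0.015 0 0 0 -1; -0.015 0 0 0 -1; 0 0 0 0 -1'; python3 -m crank '-0.015 0 0 0 -1; 0 0 0 0 -1'
```

```text
time: 36.2
ee_pos: [0.5725, -0.1644, 0.1161]
eef_rot: [0.962, 0.271, 0.001, 0.001]
ft_force: [5.8, -4.0, -3.6]
width: 0.0137
grip_force: 8.0
time: 36.4
ee_pos: [0.5715, -0.165, 0.1164]
eef_rot: [0.962, 0.272, 0.002, 0.001]
ft_force: [10.8, -2.8, -5.3]
width: 0.0138
grip_force: 8.0
```

```bash
python3 -m crank '0 0 0 0 0.2; 0 0 0 0 0.2; 0 0 -0.2 0 0.2; 0 0 -0.2 0 0.2; 0 0 -0.2 0 0.2; 0 0 -0.2 0 0.2; 0 0 -0.2 0 0.2; 0 0 -0.2 0 0.2; 0.06 -0.2 0 0 0.2; 0.06 -0.2 0 0 0.2'; python3 -m crank '0.06 -0.2 0 0 0.2; 0.06 -0.2 0 0 0.2; 0 -0.2 0 0 0.2; 0 -0.2 0 0 0.2; 0 -0.2 0 0 0.2; 0 -0.18 0 0 0.2; 0 0 0 0 0.2; 0 0 0 0 0.2'; python3 - <<'E'
from h import *
import pickle
s=read_state();print(s["ee_pos"],yaw_tool());c=take("wrist");pickle.dump(c,open("w10.pkl","wb"));t=take("top","top10");pickle.dump(t,open("t10.pkl","wb"))
X=[[.6437,.0855,.072],[.5555,.2437,.06],[.5643,.3453,.07],[.5467,.0922,.06]]
print(proj(c,X).round(1))
a=cv2.resize(c["img"][0:200,130:450],None,fx=2.4,fy=2.4,interpolation=2)[:,:768];
b=t["img"][140:260,130:450];b=np.hstack([cv2.resize(t["img"][140:268,320:475],(155,128)),t["img"][140:268,130:358]]);b=cv2.resize(b,None,fx=2,fy=2)[:120*1]
b=cv2.resize(np.hstack([t["img"][150:268,130:300],t["img"][150:268,320:470]]),(768,118*12//5),interpolation=2)[:600-a.shape[0]] if a.shape[0]<600 else a
o=cv2.resize(a,(600,375));b2=cv2.resize(t["img"][140:268,125:475],(600,219));cv2.imwrite("pics/final.png",np.vstack([o,b2]))
E
```

```text
time: 37.4
ee_pos: [0.5478, -0.0836, 0.3568]
eef_rot: [0.963, 0.271, 0.0, 0.0]
ft_force: [0.4, 0.9, -0.1]
width: 0.0523
grip_force: 0.0
time: 38.2
ee_pos: [0.4446, 0.1299, 0.356]
eef_rot: [0.962, 0.272, -0.0, 0.001]
ft_force: [0.0, -0.2, 0.7]
width: 0.0523
grip_force: 0.0
[0.44457534 0.12988203 0.35604209] -58.38926397461508
[[385.2  70.7]
 [254.5  62.1]
 [195.5  23. ]
 [343.4 124.1]]
```

View pics/final.png

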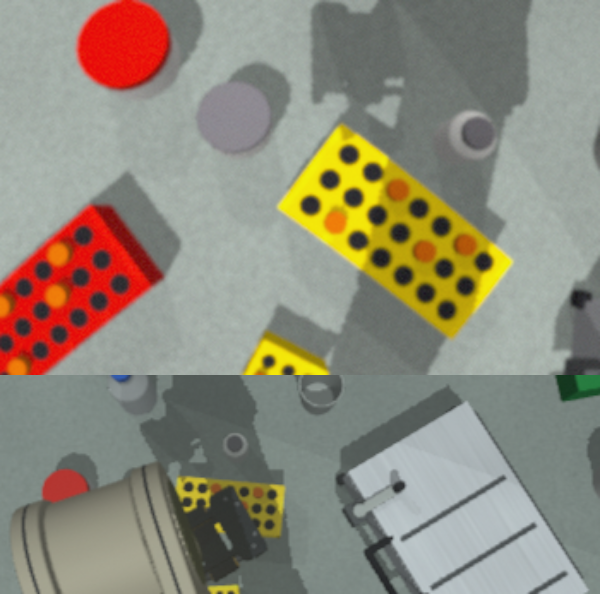

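Final check: the jar at (234,117), the bottle cap at (479,132) and the tub at (124,44) are all within 1 px of where they were left. The lid is shut and the lever lies over it. The gripper is clear of everything, so I am handing in.

```bash
python3 -c "
from bench import workorder
print(workorder.close_job())"
```

```text
the job is handed in; nothing more can be done
None
```

Handed in at about 38 s: only the jar and slim bottle were in the case; the jar stands midway between rack and tub (equal clear gaps, not midpoint of centres), the bottle behind the rack with a gap of about 37 mm (asked 40), and lid and latch are closed.

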